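# Snug the loose sample-jar cap and set that jar aside for rework

## Robot

A 6-joint arm with a two-finger parallel gripper is mounted at the origin on the work surface. World frame = base frame: x ahead of the robot, y to its left, z up, the work surface at z = 0. Lengths are in m, angles in rad, forces in N, time in s.
With the tool pointing down it reaches from about 0.325 to 0.75 m from the base axis. Payload 7.6 kg.
Tool frame: the origin (TCP) lies midway between the tips of the shut fingers; the grasp point (between the pads) lies 19 mm behind it; z points along the fingers, y is the line along which they close (so a half turn about z gives the same grasp; the last joint's range is limited). The gripper opens to 85 mm and grips with 20 to 120 N. Pads are 22 mm wide; open, the fingers measure 114 mm over their backs; the gripper's body (76 mm by 85 mm) begins 54 mm behind the grasp point. The pads swing forward as they close: fully open they stand 13 mm farther back than shut.
Start: joints at [-1.208, 0.052, 1.401, -0, 1.689, -0.07], TCP at [0.22, -0.477, 0.231] pointing down, gripper open.
Joint ranges: [-2.9, 2.9], [-0.91, 2.17], [0.12, 2.37], [-1.06, 4.2], [0.26, 2.73], [-2.93, 2.93]. Speed limits (rad/s): [2.57, 2.57, 3.01, 3.14, 3.14, 3.14].

## Interface

Orientations are given as a 3x3 rotation matrix whose columns are the frame's x, y, z axes.
In Python, from workcell import bot gives the robot as it stands.
- The arm moves only by the tool move_arm, never from a script. Its argument "increments" is a list of rows, each an object of numbers: "x", "y", "z": the shift along the tool's x, y, z normalised to -1 to 1, where 1 is 0.04 m; "spin": the turn about the tool's z normalised to -1 to 1, where 1 is 5 degrees. In form: [{"x": .., "y": .., "z": .., "spin": ..}, ...]. A call has 1 to 10 rows; each row shifts and turns the commanded pose from where the row before left it, along the tool's axes as they then stand; what a row does not reach is not made up. A row lasts 1/12 s, in which the tool goes at most 41.7 mm and 7.16 degrees, less where a joint would pass 70% of its speed; a pose out of reach is approached as far as the arm can. A call with a number of a shift or a turn outside -1 to 1 is refused whole. A call with a gripper value outside its range is refused whole. "grip" is the closure, from -1 (fully open) to 1 (shut), set as the call begins (left out, the last holds). The fingers move at their own pace and stop on an object; "newtons" is the grip in N (left out, the last holds). Time passes only in rows, so rows that do not move let the fingers close. It gives the time, the measured TCP pose, the force, the opening and the grip force at its end, in the units of the state.
- bot.get_obs(): the state, without advancing time (a new reading comes with each control period).
- bot.capture(name): name is "side" or "top"; returns the picture (400x640x3 uint8, blue, green, red); there is no depth.
- bot.get_calibration(name): a dict with "camera_matrix" (3x3 intrinsics, pixels), "R" (3x3) and "t" (3): a world point X has camera coordinates R X + t. Camera axes: x right, y down, z forward; pixel columns grow to the right and rows downward; lengths in m; the calibration is good to about 2 mm. A picture is of the moment at which its call begins. get_calibration takes no time and is no camera call.
- bot.close_job(): hands the job in; it is judged then, once.
The state is a dict: "t": time; "joint_pos": joint angles; "qvel": joint speeds; "joint_torque": joint torques, N m; "ee_pos": TCP position; "tcp_rot": TCP orientation; "force": force on the tool from outside, world axes, zero at the start; "moment": the same for the moment, N m; "width": opening from 0.0 (shut) to 1.0 (fully open); "gripper_force": force on a finger pad.
Only numpy, scipy, OpenCV 4.12 (cv2) and the standard library are available. Lean on these libraries where they do the work, as an engineer would, in place of code of your own. Each camera call takes 0.05 s, during which the arm holds its last target. There are 200 camera calls.

## Task

One of the three sample jars in the grey rack has a loose cap: its teal thumb bar stands askew, while the bars of the two tight caps lie square with their jars. With the jar standing in the rack, twist that cap clockwise (seen from above) until it is closed and its bar is square with its jar, then set that jar upright on the floor of the red rework tray, without dropping it, and let go. Leave the two tight jars standing in their rack pockets.

Things in the scene. Friction and masses are not known exactly. Their poses are not given: they have to be found in the camera images.
- loose_jar: Jar with the loose cap: square, 54 x 54 mm, clear with a white top, 58 mm high, 0.2 kg; black round cap (46 mm wide) from 58 to 72 mm above the foot; across it a teal thumb bar 40 mm long, 12 mm wide, from 72 to 96 mm, the place to grip for twisting and for lifting the whole jar (the cap never comes off). Origin: centre of the underside; z up, x and y along the sides.
- loose_cap (a joint): Angle of the loose cap, rad: 0 = closed, at a stop, bar along the jar's x axis (square with the jar); grows anticlockwise seen from above (unscrewing). The bar's direction is the jar's x axis turned about z by this angle. Starts at 0.5 to 0.8, turns easily (0.02 N m), stays where left, does not rise. Bar and cap are centred on the jar.
- rack: Grey rack fixed to the desk, 80 mm (x) by 260 mm (y), 24 mm high, with three square pockets, 64 x 64 mm with a floor 5 mm above the desk, 88 mm apart along its y; one jar stands in each with about 5 mm of play all round and its x axis near the rack's. A pocket keeps its jar from turning far along with the cap. Origin: centre of its underside.
- rework_tray: Open red square tray fixed to the desk, 160 x 160 mm outside, walls 5 mm thick and 24 mm high, floor 5 mm thick. Origin: centre of its underside; z up, x and y along its sides.
- tight_jar_1: A jar of the same shape, size and colours whose cap is tight (does not turn on the jar): its bar lies square with the jar, along its x axis. Stands in another pocket and stays there. Origin: centre of its underside.
- tight_jar_2: The other jar with a tight cap, like tight_jar_1, in the third pocket; stays there. Origin: centre of its underside.

How it is judged:
On the way:
1. the loose cap is twisted closed (within 0.2 rad of its stop) while its jar still stands in the rack (value of joint loose_cap below 0.2 rad and height (world z) of loose_jar below 0.015 m and distance of loose_jar from where it was at the start of the episode below 0.03 m and angle between loose_jar's own z axis and vertical below 0.2 rad), for 0.2 s.
At the end, for the whole second after the job is handed in: The loose-capped jar stands at rest on the red tray's floor (origin within 55 mm of the tray's centre along each side, under 12 mm above its underside), upright within 0.12 rad, cap within 0.25 rad of closed; both tight jars upright (0.17 rad) and within 20 mm of their starts (x of loose_jar in the frame of rework_tray between -0.055 and 0.055 m and y of loose_jar in the frame of rework_tray between -0.055 and 0.055 m and z of loose_jar in the frame of rework_tray below 0.012 m and angle between loose_jar's own z axis and vertical below 0.12 rad and linear speed of loose_jar below 0.03 m/s and value of joint loose_cap below 0.25 rad and distance of each of tight_jar_1, tight_jar_2 from where it was at the start of the episode below 0.02 m and angle between each of tight_jar_1, tight_jar_2's own z axis and vertical below 0.17 rad); the robot touches nothing.
It fails at once if the jar is let go while its foot is more than 20 mm above the tray's floor (horizontal distance between loose_jar and rework_tray below 0.11 m and z of loose_jar in the frame of rework_tray above 0.025 m and contact force between the fingers and loose_jar below 0.05 N).
It fails at once if a tight jar is lifted out of its pocket or tipped by more than 0.5 rad (height (world z) of any of tight_jar_1, tight_jar_2 above 0.035 m or angle between any of tight_jar_1, tight_jar_2's own z axis and vertical above 0.5 rad).
It also fails if it takes over 45 s, if anything falls off the work surface, if the arm or the gripper's body presses on something with over 40 N, if the wrist force passes 120 N, or if a joint passes its speed limit or range.

## Working session

There is one attempt and no reset: what is moved stays moved. The work goes in short steps, Python scripts to look and compute and a tool call to move; the robot and the scene stay as the last step left them, time stands still between calls to the robot, and variables do not carry over. Pictures are saved under pics/ and viewed, at most 10 in all, crops included, and the job is handed in when it is done.

Besides the shell and the picture viewer there is one more tool, called after "Call:" by a JSON object that holds its "op" and its "data". move_arm: Moves the arm, as the interface text tells. Scaled input: -1 to 1 covers 0.04 m each way for a shift and 5 degrees each way for a turn. Its arguments: {"type":"object","properties":{"increments":{"type":"array","items":{"type":"object","properties":{"x":{"type":"number"},"y":{"type":"number"},"z":{"type":"number"},"spin":{"type":"number"}}}},"grip":{"type":"number"},"newtons":{"type":"number"}},"required":["increments"]}

```bash
mkdir -p pics
python3 - <<'E'
from workcell import bot
import cv2,numpy as np
for n in("top","side"):
    im=bot.capture(n); cv2.imwrite(f"pics/{n}0.png",im)
    c=bot.get_calibration(n); print(n,np.round(c["camera_matrix"],1).tolist(),np.round(-c["R"].T@c["t"],3),np.round(c["R"],2).tolist())
o=bot.get_obs(); print(o["t"],o["ee_pos"],np.round(o["tcp_rot"],3).tolist(),o["width"])
E
```

```text
top [[465.6, 0.0, 323.3], [0.0, 465.6, 201.6], [0.0, 0.0, 1.0]] [ 0.364 -0.018  0.887] [[-0.03, -1.0, -0.0], [-0.98, 0.03, -0.21], [0.21, -0.0, -0.98]]
side [[390.5, 0.0, 320.7], [0.0, 390.5, 199.2], [0.0, 0.0, 1.0]] [ 0.333 -0.61   0.522] [[0.95, -0.32, 0.02], [-0.17, -0.54, -0.82], [0.28, 0.78, -0.57]]
0.1 [ 0.22011491 -0.47633003  0.23055172] [[0.908, 0.419, -0.001], [0.419, -0.908, 0.001], [0.0, -0.001, -1.0]] 1.0029812775332925
```

View pics/top0.png

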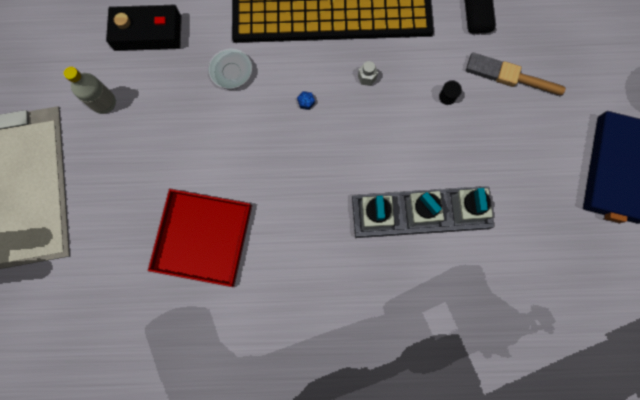

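View pics/side0.png

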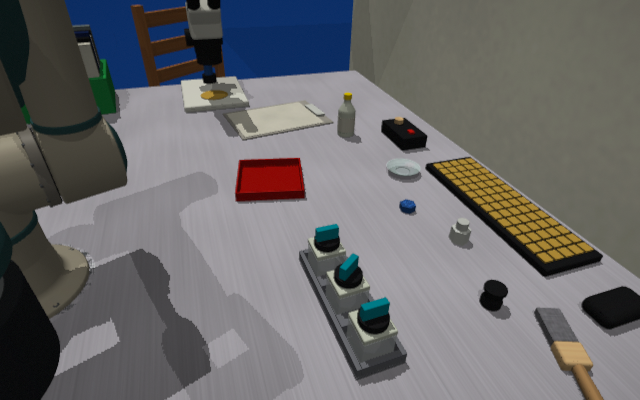

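The loose jar is the middle one: its bar is askew at about (428,205) in top and (348,268) in side. The tight bars are at (380,208) and (482,200), and the tray is centred near (202,237). Next I measure them.

```bash
cat > h.py <<'E'
from workcell import bot
import cv2,numpy as np
def cast(n,px,z):
    c=bot.get_calibration(n);K,R,t=[np.array(c[k]) for k in("camera_matrix","R","t")]
    o=-R.T@t; d=(R.T@np.linalg.solve(K,np.c_[px,np.ones(len(px))].T)).T
    return (o+d*((z-o[2])/d[:,2])[:,None])[:,:2]
def blobs(m,a=30):
    return [c[:,0].astype(float) for c in cv2.findContours(m.astype(np.uint8),0,1)[0] if cv2.contourArea(c)>a]
def hsv(n,name=None):
    im=bot.capture(n)
    if name: cv2.imwrite(name,im)
    return im,cv2.cvtColor(im,cv2.COLOR_BGR2HSV).astype(int)
def rect(p):
    (c,s,a)=cv2.minAreaRect((p*1000).astype(np.float32)); return np.round(c,1),np.round(s,1),round(a,1)
E
python3 - <<'E'
from h import *
im,h=hsv("top"); H,S,V=h[...,0],h[...,1],h[...,2]
cv2.imwrite("pics/c0.png",cv2.resize(im[180:245,345:500],None,fx=5,fy=5,interpolation=0))
teal=(H>82)&(H<100)&(S>150)&(V>60)
for z in(.101,):
  for b in blobs(teal,20):print("teal",rect(cast("top",b,z)))
ys,xs=np.where(teal&(np.arange(640)>405)&(np.arange(640)<450));print(np.bincount(V[ys,xs]//10))
red=((H<8)|(H>172))&(S>150)&(V>60)
for b in blobs(red,2000):print("tray at .024",rect(cast("top",b,.024)))
wh=(V>150)&(S<60); 
for b in blobs(wh[180:245,345:500],150):print("white",rect(cast("top",b+[345,180],.063)))
im,h=hsv("side"); H,S,V=h[...,0],h[...,1],h[...,2]
teal=(H>82)&(H<100)&(S>150)&(V>60)
cv2.imwrite("pics/c1.png",cv2.resize(im[215:375,290:410],None,fx=3.5,fy=3.5,interpolation=0))
for b in blobs(teal,20):print("side teal",b.mean(0),rect(cast("side",b,.101)))
E
```

```text
teal (array([ 519.4, -116.5]), array([40.5, 12.9]), 1.3)
teal (array([ 523.9, -205.6]), array([39.9, 13.6]), 37.0)
teal (array([ 526.8, -293.4]), array([39.5, 13. ]), 2.2)
[ 0  0  0  0  0  0 15  8 13 17 13 31 80]
tray at .024 (array([489.2, 213.5]), array([159.1, 158. ]), 77.6)
white (array([ 459.9, -255.6]), array([147.5,  10.7]), 88.1)
white (array([ 565., -151.]), array([181.9,  20.6]), 88.1)
side teal [373.72727273 304.86363636] (array([ 526.8, -296.7]), array([39.1, 16.1]), 4.3)
side teal [348.76315789 262.        ] (array([ 524.6, -208.1]), array([39.3, 12.1]), 34.9)
side teal [326.75949367 232.15189873] (array([ 517.2, -129.3]), array([42.7, 32.3]), 0.4)
```

View pics/c0.png

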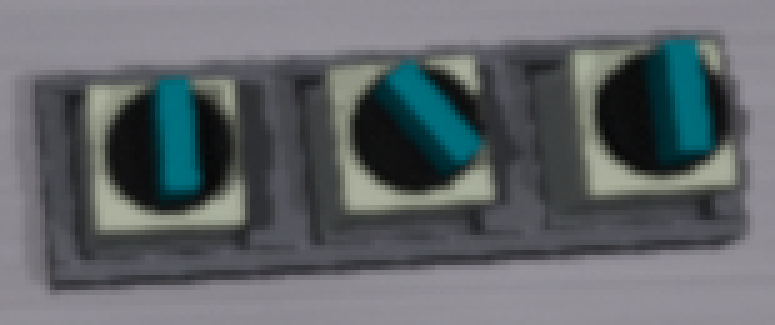

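View pics/c1.png

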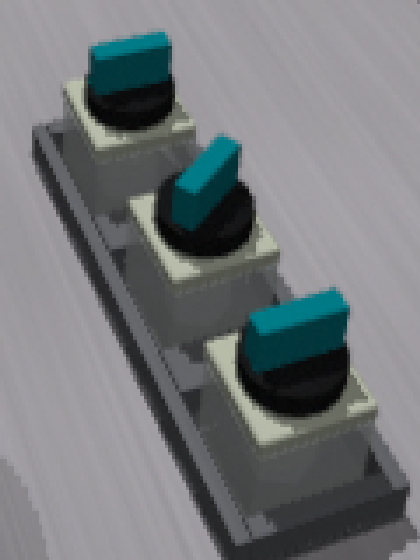

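The crops confirm it: the middle bar is about 36° askew, and the outer two are square with their jars. I refine the bar and jar angles, then compute the approach.

Run:
```python
from h import *
im,h=hsv("top"); H,S,V=h[...,0],h[...,1],h[...,2]
for v in(90,105):
  for b in blobs((H>82)&(H<100)&(S>150)&(V>v),20):print(v,rect(cast("top",b,.101)))
w=(V>110)&(S>15)&(S<80)&(H>20)&(H<50)
for b in blobs(w[180:245,345:500],60):print("white",rect(cast("top",b+[345,180],.063)))
o=bot.get_obs();R=o["tcp_rot"];p=o["ee_pos"]
print(p,"dxyz tool mm",R.T@(np.array([.5235,-.206,.16])-p)*1000, "yaw",np.degrees(np.arctan2(R[1,0],R[0,0])))
```

```text
90 (array([ 520.2, -117.1]), array([38.8, 10.9]), 1.3)
90 (array([ 524.8, -205.7]), array([38.6, 11. ]), 36.0)
90 (array([ 527.7, -293.9]), array([37.8, 10.6]), 2.1)
105 (array([ 519.5, -116.8]), array([37.1,  9.5]), 1.0)
105 (array([ 524.5, -205.6]), array([37.3,  9.3]), 36.4)
105 (array([ 527.8, -293.9]), array([37.8,  9.8]), 2.8)
white (array([ 519.8, -116.7]), array([53. , 53.2]), 2.0)
white (array([ 524.2, -205.8]), array([52.7, 54.4]), 1.5)
white (array([ 527.2, -293.5]), array([52.7, 53.7]), 2.2)
[ 0.22016739 -0.47647526  0.23092606] dxyz tool mm [ 388.80104969 -118.26794007   71.02453531] yaw 24.797243649987145
```

Call:
{"op": "move_arm", "data": {"grip": -1, "newtons": 40, "increments": [{"x": 0.7,"y": -0.21},{"x": 0.7,"y": -0.21},{"x": 0.7,"y": -0.21},{"x": 0.7,"y": -0.21},{"x": 0.7,"y": -0.21},{"x": 0.7,"y": -0.21},{"x": 0.7,"y": -0.21},{"x": 0.7,"y": -0.21},{"x": 0.7,"y": -0.21},{"x": 0.7,"y": -0.21}]}}

```text
validation failed for argument at $.in...
```

Call:
{"op": "move_arm", "data": {"increments": [{"x": 0.7,"y": -0.21},{"x": 0.7,"y": -0.21},{"x": 0.7,"y": -0.21},{"x": 0.6,"y": -0.2},{"spin": -0.8},{"spin": -0.8},{"spin": -0.7},{},{}]}}

```text
validation failed for argument at $.in...
```

```bash
cat > d.py <<'E'
from h import *
import sys
x,y,z,yaw=map(float,sys.argv[1:])
o=bot.get_obs();R=o["tcp_rot"];p=o["ee_pos"]
print("t",round(o["t"],2),np.round(p,4),"units",np.round(R.T@(np.array([x,y,z])-p)/.04,3),"spin units",(np.degrees(np.arctan2(R[1,0],R[0,0]))-yaw)/5,"w",o["width"],"gf",o["gripper_force"],"F",np.round(o["force"],1),"M",np.round(o["moment"],2),"q6",o["joint_pos"][5])
E
python3 d.py .5245 -.2057 .16 36.3
```

```text
t 0.25 [ 0.2202 -0.4765  0.2309] units [ 9.746 -2.953  1.776] spin units -2.3005512700025705 w 0.9986940950660528 gf 0.0 F [ 0.3  0.3 -0.8] M [-0.02  0.03 -0.02] q6 -0.07030142602418472
```

Nothing moved, since both calls were refused. I retry with all four fields in each row.

Call:
{"op": "move_arm", "data": {"grip": -1, "newtons": 40, "increments": [{"x": 0.7,"y": -0.21,"z": 0.0,"spin": 0.0},{"x": 0.7,"y": -0.21,"z": 0.0,"spin": 0.0},{"x": 0.7,"y": -0.21,"z": 0.0,"spin": 0.0},{"x": 0.7,"y": -0.21,"z": 0.0,"spin": 0.0},{"x": 0.7,"y": -0.21,"z": 0.0,"spin": 0.0},{"x": 0.7,"y": -0.21,"z": 0.0,"spin": 0.0},{"x": 0.7,"y": -0.21,"z": 0.0,"spin": 0.0},{"x": 0.7,"y": -0.21,"z": 0.0,"spin": 0.0},{"x": 0.7,"y": -0.21,"z": 0.0,"spin": 0.0},{"x": 0.7,"y": -0.21,"z": 0.0,"spin": 0.0}]}}

```text
t: 1.08
ee_pos: [0.4401, -0.2817, 0.2313]
tcp_rot: [[0.908, 0.419, -0.0], [0.419, -0.908, -0.0], [-0.0, 0.0, -1.0]]
force: [0.4, -0.1, -0.0]
width: 1.0
gripper_force: 0.0
```

Call:
{"op": "move_arm", "data": {"increments": [{"x": 0.7,"y": -0.21,"z": 0.0,"spin": 0.0},{"x": 0.7,"y": -0.21,"z": 0.0,"spin": 0.0},{"x": 0.7,"y": -0.21,"z": 0.0,"spin": 0.0},{"x": 0.65,"y": -0.22,"z": 0.0,"spin": 0.0},{"x": 0.0,"y": 0.0,"z": 0.0,"spin": -0.8},{"x": 0.0,"y": 0.0,"z": 0.0,"spin": -0.8},{"x": 0.0,"y": 0.0,"z": 0.0,"spin": -0.7},{"x": 0.0,"y": 0.0,"z": 0.5,"spin": 0.0},{"x": 0.0,"y": 0.0,"z": 0.5,"spin": 0.0},{"x": 0.0,"y": 0.0,"z": 0.5,"spin": 0.0}]}}

```text
t: 1.92
ee_pos: [0.5248, -0.2059, 0.1706]
tcp_rot: [[0.806, 0.592, 0.0], [0.592, -0.806, -0.0], [0.0, 0.001, -1.0]]
force: [1.2, 0.5, -0.7]
width: 0.999
gripper_force: 0.0
```

```bash
python3 d.py .5245 -.2057 .081 36.3
```

```text
t 1.92 [ 0.5248 -0.2059  0.1706] units [-0.004 -0.01   2.241] spin units 0.000747715868563148 w 0.9988925769437997 gf 0.0 F [ 1.2  0.5 -0.7] M [-0.01  0.04 -0.01] q6 0.4978678612434493
```

Call:
{"op": "move_arm", "data": {"increments": [{"x": 0.0,"y": 0.0,"z": 0.5,"spin": 0.0},{"x": 0.0,"y": 0.0,"z": 0.5,"spin": 0.0},{"x": 0.0,"y": 0.0,"z": 0.5,"spin": 0.0},{"x": 0.0,"y": 0.0,"z": 0.4,"spin": 0.0},{"x": 0.0,"y": 0.0,"z": 0.2,"spin": 0.0},{"x": 0.0,"y": 0.0,"z": 0.1,"spin": 0.0},{"x": 0.0,"y": 0.0,"z": 0.0,"spin": 0.0}]}}

```text
t: 2.5
ee_pos: [0.5245, -0.2058, 0.0828]
tcp_rot: [[0.806, 0.592, -0.001], [0.592, -0.806, 0.0], [-0.001, -0.001, -1.0]]
force: [1.0, 0.1, 0.3]
width: 0.999
gripper_force: 0.0
```

Call:
{"op": "move_arm", "data": {"grip": 1, "newtons": 40, "increments": [{"x": 0.0,"y": 0.0,"z": 0.0,"spin": 0.0},{"x": 0.0,"y": 0.0,"z": 0.0,"spin": 0.0},{"x": 0.0,"y": 0.0,"z": 0.0,"spin": 0.0},{"x": 0.0,"y": 0.0,"z": 0.0,"spin": 0.0},{"x": 0.0,"y": 0.0,"z": 0.0,"spin": 0.0},{"x": 0.0,"y": 0.0,"z": 0.0,"spin": 0.0},{"x": 0.0,"y": 0.0,"z": 0.0,"spin": 0.0},{"x": 0.0,"y": 0.0,"z": 0.0,"spin": 0.0}]}}

```text
t: 3.17
ee_pos: [0.5249, -0.2061, 0.0836]
tcp_rot: [[0.806, 0.592, 0.001], [0.592, -0.806, -0.001], [0.0, 0.001, -1.0]]
force: [-0.3, -1.0, 2.2]
width: 0.129
gripper_force: 42.6
```

```bash
python3 d.py .5245 -.2057 .081 1.5
```

```text
t 3.17 [ 0.5249 -0.2061  0.0836] units [-0.003 -0.015  0.066] spin units 6.958619292987727 w 0.128557266043124 gf 42.62818157672882 F [-0.3 -1.   2.2] M [-0.07 -0.04  0.03] q6 0.4978884115153496
```

Call:
{"op": "move_arm", "data": {"increments": [{"x": 0.0,"y": 0.0,"z": 0.0,"spin": 0.8},{"x": 0.0,"y": 0.0,"z": 0.0,"spin": 0.8},{"x": 0.0,"y": 0.0,"z": 0.0,"spin": 0.8},{"x": 0.0,"y": 0.0,"z": 0.0,"spin": 0.8},{"x": 0.0,"y": 0.0,"z": 0.0,"spin": 0.8},{"x": 0.0,"y": 0.0,"z": 0.0,"spin": 0.8},{"x": 0.0,"y": 0.0,"z": 0.0,"spin": 0.8},{"x": 0.0,"y": 0.0,"z": 0.0,"spin": 0.7},{"x": 0.0,"y": 0.0,"z": 0.0,"spin": 0.5},{"x": 0.0,"y": 0.0,"z": 0.0,"spin": 0.0}]}}

```text
t: 4.0
ee_pos: [0.5249, -0.206, 0.0836]
tcp_rot: [[0.999, 0.039, 0.0], [0.039, -0.999, -0.0], [0.0, 0.0, -1.0]]
force: [-0.1, -1.4, 2.1]
width: 0.127
gripper_force: 42.7
```

```bash
python3 d.py .5245 -.2057 .081 1.5
python3 - <<'E'
from h import *
im,h=hsv("side")
cv2.imwrite("pics/c2.png",cv2.resize(im[170:375,240:430],None,fx=2.8,fy=2.8,interpolation=0))
E
```

```text
t 4.0 [ 0.5249 -0.206   0.0836] units [-0.01  -0.008  0.064] spin units 0.14144525794408977 w 0.1271119133411804 gf 42.69703030586243 F [-0.1 -1.4  2.1] M [-0.03  0.05 -0.01] q6 1.0928426481838531
```

View pics/c2.png

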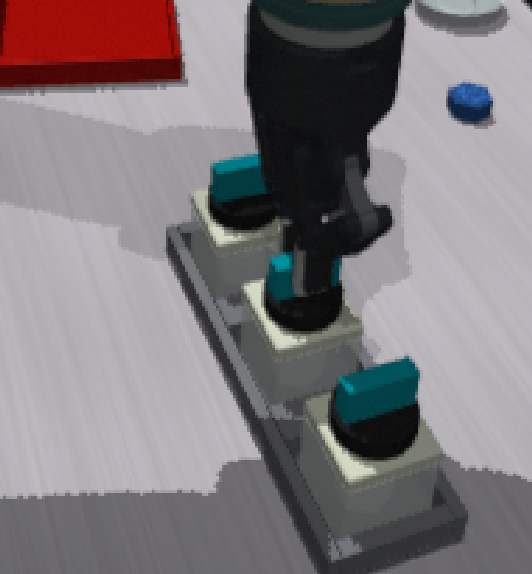

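The middle bar is now gripped and looks parallel to its neighbours. The jar may have turned in its pocket, so I over-twist gently to reach the stop.

Call:
{"op": "move_arm", "data": {"increments": [{"x": 0.0,"y": 0.0,"z": 0.0,"spin": 0.5},{"x": 0.0,"y": 0.0,"z": 0.0,"spin": 0.5},{"x": 0.0,"y": 0.0,"z": 0.0,"spin": 0.5},{"x": 0.0,"y": 0.0,"z": 0.0,"spin": 0.0},{"x": 0.0,"y": 0.0,"z": 0.0,"spin": 0.0}]}}

```text
t: 4.47
ee_pos: [0.5249, -0.2059, 0.0836]
tcp_rot: [[0.996, -0.088, 0.0], [-0.088, -0.996, -0.0], [0.0, 0.0, -1.0]]
force: [-0.0, -0.5, 3.5]
width: 0.126
gripper_force: 42.8
```

```bash
python3 d.py .5245 -.2057 .081 1.5
python3 - <<'E'
from h import *
im,h=hsv("side")
cv2.imwrite("pics/c3.png",cv2.resize(im[255:325,315:380],None,fx=8,fy=8,interpolation=2))
E
```

```text
t 4.47 [ 0.5249 -0.2059  0.0836] units [-0.011 -0.004  0.065] spin units -1.3143820120351122 w 0.12613352706255082 gf 42.82486617565155 F [-0.  -0.5  3.5] M [0.09 0.06 0.01] q6 1.2199564991699299
```

View pics/c3.png

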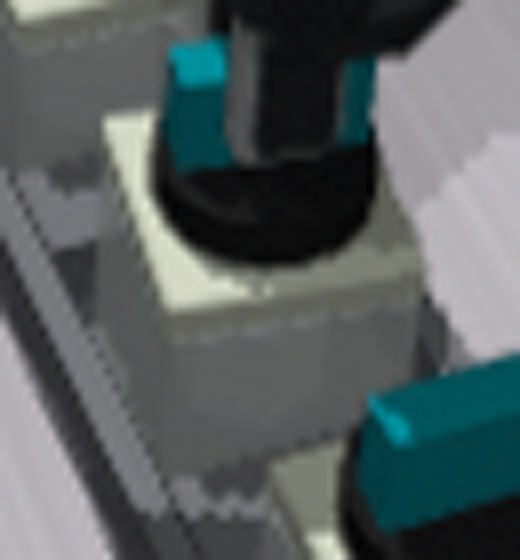

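The white jar top's near edge runs from crop (165,310) to (425,272), and its left edge from (105,118) to (165,310). I cast those points to get the jar's yaw.

Run:
```python
from h import *
P=np.array([[165,310],[425,272],[105,118]])/8+[315,255]-.5
w=cast("side",P,.063); e=w[1]-w[0]; f=w[2]-w[0]
print(w,np.linalg.norm(e),np.degrees(np.arctan2(e[1],e[0])),np.linalg.norm(f),np.degrees(np.arctan2(f[1],f[0]))-90)
```

```text
[[ 0.49520663 -0.22954098]
 [ 0.5470368  -0.23585904]
 [ 0.50149941 -0.17737735]] 0.05221383663511991 -6.950034491610535 0.05254182443653738 -6.878665109304393
```

The jar's yaw is −6.9° and the bar's is −5.1°, so the cap is closed within measurement error. Next I lift.

Call:
{"op": "move_arm", "data": {"newtons": 60, "increments": [{"x": 0.0,"y": 0.0,"z": 0.0,"spin": 0.0},{"x": 0.0,"y": 0.0,"z": -0.2,"spin": 0.0},{"x": 0.0,"y": 0.0,"z": -0.4,"spin": 0.0},{"x": 0.0,"y": 0.0,"z": -0.5,"spin": 0.0},{"x": 0.0,"y": 0.0,"z": -0.5,"spin": 0.0},{"x": 0.0,"y": 0.0,"z": -0.5,"spin": 0.0},{"x": 0.0,"y": 0.0,"z": -0.5,"spin": 0.0},{"x": 0.0,"y": 0.0,"z": -0.5,"spin": 0.0},{"x": 0.0,"y": 0.0,"z": -0.3,"spin": 0.0},{"x": 0.0,"y": 0.0,"z": 0.0,"spin": 0.0}]}}

```text
t: 5.35
ee_pos: [0.5256, -0.2063, 0.2223]
tcp_rot: [[0.996, -0.09, 0.004], [-0.09, -0.996, -0.002], [0.004, 0.002, -1.0]]
force: [-0.0, -0.2, -1.3]
width: 0.121
gripper_force: 62.8
```

```bash
python3 d.py .489 .2135 .22 -5
python3 - <<'E'
from h import *
im,h=hsv("side")
cv2.imwrite("pics/c4.png",cv2.resize(im[120:380,220:440],None,fx=2.2,fy=2.2))
E
```

```text
t 5.35 [ 0.5256 -0.2063  0.2223] units [ -1.858 -10.37    0.03 ] spin units -0.03572842734730859 w 0.12050288402770364 gf 62.78644323348999 F [-0.  -0.2 -1.3] M [-0.05 -0.04 -0.03] q6 1.2217952109263828
```

View pics/c4.png

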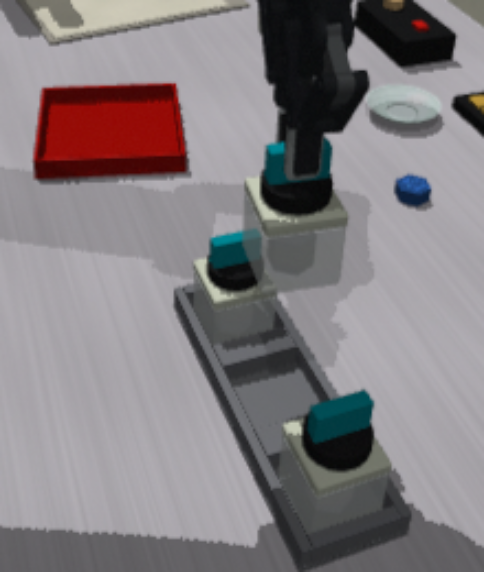

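The jar hangs upright from the bar (crop centre about (297,220)), and both tight jars are still in the rack. I carry it to the tray.

Call:
{"op": "move_arm", "data": {"increments": [{"x": -0.05,"y": -0.3,"z": 0.0,"spin": 0.0},{"x": -0.1,"y": -0.5,"z": 0.0,"spin": 0.0},{"x": -0.1,"y": -0.6,"z": 0.0,"spin": 0.0},{"x": -0.1,"y": -0.6,"z": 0.0,"spin": 0.0},{"x": -0.1,"y": -0.6,"z": 0.0,"spin": 0.0},{"x": -0.1,"y": -0.6,"z": 0.0,"spin": 0.0},{"x": -0.1,"y": -0.6,"z": 0.0,"spin": 0.0},{"x": -0.1,"y": -0.6,"z": 0.0,"spin": 0.0},{"x": -0.1,"y": -0.6,"z": 0.0,"spin": 0.0},{"x": -0.1,"y": -0.6,"z": 0.0,"spin": 0.0}]}}

```text
t: 6.23
ee_pos: [0.5059, 0.0224, 0.2172]
tcp_rot: [[0.996, -0.09, -0.003], [-0.09, -0.996, 0.0], [-0.003, 0.0, -1.0]]
force: [0.8, -0.4, -1.8]
width: 0.122
gripper_force: 62.7
```

Call:
{"op": "move_arm", "data": {"increments": [{"x": -0.1,"y": -0.6,"z": 0.0,"spin": 0.0},{"x": -0.1,"y": -0.6,"z": 0.0,"spin": 0.0},{"x": -0.1,"y": -0.6,"z": 0.0,"spin": 0.0},{"x": -0.1,"y": -0.6,"z": 0.0,"spin": 0.0},{"x": -0.1,"y": -0.6,"z": 0.0,"spin": 0.0},{"x": -0.1,"y": -0.6,"z": 0.0,"spin": 0.0},{"x": -0.1,"y": -0.6,"z": 0.0,"spin": 0.0},{"x": -0.1,"y": -0.4,"z": 0.0,"spin": 0.0},{"x": -0.05,"y": -0.2,"z": 0.0,"spin": 0.0},{"x": 0.0,"y": 0.0,"z": 0.0,"spin": 0.0}]}}

```text
t: 7.07
ee_pos: [0.4895, 0.2163, 0.2176]
tcp_rot: [[0.996, -0.088, -0.003], [-0.088, -0.996, -0.001], [-0.003, 0.001, -1.0]]
force: [-0.5, -0.1, -2.8]
width: 0.127
gripper_force: 62.7
```

```bash
python3 d.py .489 .2135 .0836 -5
python3 - <<'E'
from h import *
cv2.imwrite("pics/c5.png",bot.capture("side")[60:260,180:420])
E
```

```text
t 7.07 [0.4895 0.2163 0.2176] units [2.00e-03 6.90e-02 3.35e+00] spin units -0.011041868002312327 w 0.12699519930922426 gf 62.716219425201416 F [-0.5 -0.1 -2.8] M [-0.01 -0.01  0.03] q6 2.0060335664846782
```

View pics/c5.png

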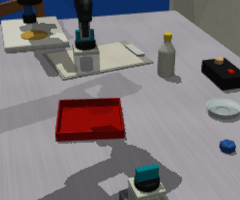

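The jar hangs upright at crop (86,55), which is above the tray. I lower it.

Call:
{"op": "move_arm", "data": {"increments": [{"x": 0.0,"y": 0.0,"z": 0.3,"spin": 0.0},{"x": 0.0,"y": 0.0,"z": 0.5,"spin": 0.0},{"x": 0.0,"y": 0.0,"z": 0.5,"spin": 0.0},{"x": 0.0,"y": 0.0,"z": 0.5,"spin": 0.0},{"x": 0.0,"y": 0.0,"z": 0.5,"spin": 0.0},{"x": 0.0,"y": 0.0,"z": 0.4,"spin": 0.0},{"x": 0.0,"y": 0.0,"z": 0.2,"spin": 0.0},{"x": 0.0,"y": 0.0,"z": 0.2,"spin": 0.0},{"x": 0.0,"y": 0.0,"z": 0.1,"spin": 0.0},{"x": 0.0,"y": 0.0,"z": 0.0,"spin": 0.0}]}}

```text
t: 7.95
ee_pos: [0.4907, 0.2145, 0.0907]
tcp_rot: [[0.996, -0.091, -0.001], [-0.091, -0.996, -0.0], [-0.001, 0.0, -1.0]]
force: [-0.7, -0.0, -1.7]
width: 0.121
gripper_force: 62.6
```

Call:
{"op": "move_arm", "data": {"increments": [{"x": 0.0,"y": 0.0,"z": 0.04,"spin": 0.0},{"x": 0.0,"y": 0.0,"z": 0.04,"spin": 0.0},{"x": 0.0,"y": 0.0,"z": 0.0,"spin": 0.0}]}}

```text
t: 8.2
ee_pos: [0.491, 0.215, 0.0885]
tcp_rot: [[0.996, -0.091, 0.001], [-0.091, -0.996, 0.0], [0.001, -0.0, -1.0]]
force: [-0.0, 0.1, -2.3]
width: 0.122
gripper_force: 62.6
```

Call:
{"op": "move_arm", "data": {"increments": [{"x": 0.0,"y": 0.0,"z": 0.05,"spin": 0.0},{"x": 0.0,"y": 0.0,"z": 0.05,"spin": 0.0},{"x": 0.0,"y": 0.0,"z": 0.0,"spin": 0.0},{"x": 0.0,"y": 0.0,"z": 0.0,"spin": 0.0}]}}

```text
t: 8.53
ee_pos: [0.4907, 0.2149, 0.084]
tcp_rot: [[0.996, -0.091, -0.0], [-0.091, -0.996, -0.0], [-0.0, 0.0, -1.0]]
force: [0.7, -0.1, -2.9]
width: 0.121
gripper_force: 62.7
```

Call:
{"op": "move_arm", "data": {"increments": [{"x": 0.0,"y": 0.0,"z": 0.03,"spin": 0.0},{"x": 0.0,"y": 0.0,"z": 0.0,"spin": 0.0},{"x": 0.0,"y": 0.0,"z": 0.0,"spin": 0.0}]}}

```text
t: 8.78
ee_pos: [0.4912, 0.2149, 0.0837]
tcp_rot: [[0.996, -0.091, 0.001], [-0.091, -0.996, 0.0], [0.001, -0.0, -1.0]]
force: [-1.5, -1.4, 3.0]
width: 0.123
gripper_force: 63.4
```

Force changed from −2.9 to +3.0 N in z, so the jar is on the floor. I release and retreat straight up.

Call:
{"op": "move_arm", "data": {"grip": -1, "increments": [{"x": 0.0,"y": 0.0,"z": 0.0,"spin": 0.0},{"x": 0.0,"y": 0.0,"z": 0.0,"spin": 0.0},{"x": 0.0,"y": 0.0,"z": 0.0,"spin": 0.0},{"x": 0.0,"y": 0.0,"z": 0.0,"spin": 0.0},{"x": 0.0,"y": 0.0,"z": 0.0,"spin": 0.0},{"x": 0.0,"y": 0.0,"z": 0.0,"spin": 0.0},{"x": 0.0,"y": 0.0,"z": 0.0,"spin": 0.0},{"x": 0.0,"y": 0.0,"z": 0.0,"spin": 0.0}]}}

```text
t: 9.45
ee_pos: [0.4908, 0.2149, 0.0828]
tcp_rot: [[0.996, -0.091, 0.0], [-0.091, -0.996, -0.0], [0.0, 0.0, -1.0]]
force: [-0.7, 0.4, 0.3]
width: 1.001
gripper_force: 0.0
```

Call:
{"op": "move_arm", "data": {"increments": [{"x": 0.0,"y": 0.0,"z": -0.3,"spin": 0.0},{"x": 0.0,"y": 0.0,"z": -0.5,"spin": 0.0},{"x": 0.0,"y": 0.0,"z": -0.6,"spin": 0.0},{"x": 0.0,"y": 0.0,"z": -0.6,"spin": 0.0},{"x": 0.0,"y": 0.0,"z": -0.6,"spin": 0.0},{"x": 0.0,"y": 0.0,"z": -0.6,"spin": 0.0},{"x": 0.0,"y": 0.0,"z": -0.4,"spin": 0.0},{"x": 0.0,"y": 0.0,"z": 0.0,"spin": 0.0},{"x": 0.0,"y": 0.0,"z": 0.0,"spin": 0.0}]}}

```text
t: 10.2
ee_pos: [0.4911, 0.215, 0.2282]
tcp_rot: [[0.996, -0.091, 0.002], [-0.091, -0.996, 0.001], [0.002, -0.001, -1.0]]
force: [-0.1, 0.8, -0.5]
width: 1.002
gripper_force: 0.0
```

Run:
```python
from h import *
cv2.imwrite("pics/c6.png",cv2.resize(bot.capture("side")[130:380,220:420],None,fx=2.4,fy=2.4))
```

```text
(no output)
```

View pics/c6.png

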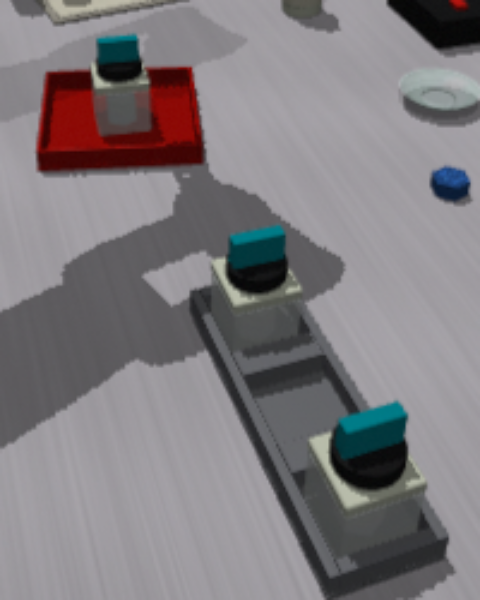

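The jar stands upright in the tray at crop (122,95) with its bar square. The tight jars are in place at (257,285) and (367,480), and the gripper is clear. I hand the job in.

```bash
python3 -c "
from workcell import bot
print(bot.close_job())"
```

```text
the job is handed in; nothing more can be done
None
```

The loose cap was twisted closed in the rack, its jar now stands upright on the red tray's floor with the gripper clear, both tight jars are still in their pockets, and the job was handed in at about 10 s; no verdict came back.

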